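Dry-fit the hose sleeve in the extraction port

ROBOT

A 6-joint arm with a two-finger parallel gripper is mounted at the origin on a cart in front of the work surface, level with it; the furniture and walls round the work are solid. World frame = base frame: x ahead of the robot, y to its left, z up, the work surface at z = 0. Lengths are in m, angles in degrees, forces in N, time in s.
With the tool pointing down it reaches from about 0.375 to 0.9 m from the base axis. Payload 3.1 kg.
Tool frame: the origin (TCP) lies at the very end of the fingers, on their centre line; the grasp point (between the pads) lies 19 mm behind it; z points along the fingers, y is the direction in which the jaws open and shut (so a half turn about z gives the same grasp; the last joint's range is limited). The gripper opens to 85 mm and grips with 20 to 120 N. Pads are 22 mm wide; open, the fingers measure 114 mm over their backs; the gripper's body (76 mm by 85 mm) begins 54 mm behind the grasp point. The pads swing forward as they close: fully open they stand 13 mm farther back than shut.
Start: joints at [55.777, 30.224, 82.088, -0, 67.689, -10.227], TCP at [0.254, 0.571, 0.231] pointing down, gripper open.
Joint ranges: [-176.69, 176.69], [-43.24, 126.21], [12.49, 139.97], [-82, 262], [0, 151.66], [-163.58, 163.58]. Speed limits (degrees/s): [159.86, 159.86, 180, 180, 180, 180].

INTERFACE

Orientations are given as [roll, pitch, yaw] about the fixed x, y, z axes, in that order (R = Rz(yaw) Ry(pitch) Rx(roll)).
In Python, from rig import * gives the robot as it stands.
- The arm moves only by the tool servo_tool, never from a script. Its argument "increments" is text: rows parted by semicolons, each of 7 numbers parted by spaces: the shift along the world's x, y, z in mm, then the turn, a rotation vector about the world's x, y, z in degrees, then the opening in per cent of the stroke, from 0 (shut) to 100 (fully open). In form: dx dy dz wx wy wz jaw; .... A call has 1 to 12 rows; each row shifts and turns the commanded pose from where the row before left it; what a row does not reach is not made up. A row lasts 1/8 s, in which the tool goes at most 62.5 mm and 10.7 degrees, less where a joint would pass 70% of its speed; a pose out of reach is approached as far as the arm can. A call is refused whole if a number of a shift passes 62.5 or a number of a turn 10.7, either way. A call with a gripper value outside its range is refused whole. The fingers move at their own pace and stop on an object; the grip force is fixed at half the most. Time passes only in rows, so rows that do not move let the fingers close. It gives the time, the measured TCP pose, the force and the opening at its end, in the units of the state.
- get_state(): the state, without advancing time (a new reading comes with each control period).
- capture(name): name is "scene" or "top" or "wrist"; returns a dict with "image" (384x512x3 uint8, red, green, blue), "z_map" (384x512 float32, m along the optical axis (not along the pixel's ray), 0 where there is no reading), "K" (3x3 intrinsics, pixels), "k1" (the pictures are not rectified: a ray, as slopes to the right and down, at radius r is drawn at 1 + k1 r^2 times it, then the intrinsics apply), "pose" (4x4, takes a point from camera to world coordinates); the wrist camera has in their place "T_tool_cam" (4x4, takes a point from camera to tool coordinates, whose origin is the TCP and whose axes are the flange's). Camera axes: x right, y up, looking along -z (the intrinsics and any distortion apply to the point x, -y, -z); pixel columns grow to the right and rows downward; lengths in m; the calibration is good to about 2 mm. A picture is of the moment at which its call begins: read the wrist's pose just before it.
- finish_job(): hands the job in, once; it reports no verdict.
The state is a dict: "t": time; "q": joint angles; "joint_vel": joint speeds; "tau": joint torques, N m; "tcp_pos": TCP position; "eef_rot": TCP orientation; "ft_force": force on the tool from outside, world axes, zero at the start; "wrist_torque": the same for the moment, N m; "opening": opening from 0.0 (shut) to 1.0 (fully open).
Only numpy, scipy, OpenCV 4.12 (cv2) and the standard library are available. Lean on these libraries where they do the work, as an engineer would, in place of code of your own. Each camera call takes 0.05 s, during which the arm holds its last target. There are 200 camera calls.

TASK

Pick up the slim green tapered sleeve and nest it, narrow end down, in the grey tapered port on the plywood foot. Lower it in gently, without letting it fall, so that it sits there loosely and upright under its own weight: the port floats on a soft spring, and if it is pushed down 10 mm or more the tapers jam. Leave the fat yellow sleeve standing where it is.

Things in the scene. Friction and masses are not known exactly. Their poses are not given: they have to be found in the camera images.
- green_sleeve_center (a point): centre (half-way up, on the axis) of the green hollow sleeve, 120 g, 100 mm tall, wall 4 mm, open at both ends, standing loose, narrow end down; z axis up along it. Upper half: straight tube of 50 mm outer diameter; grip it there from outside, 15 to 35 mm above the centre, from above. Lower half: cone narrowing to 30 mm at the foot.
- port_mouth (a point): centre of the mouth, in the rim's plane, of the grey port cup; z up. Rim 88 mm above the bench, on a plywood foot 120 x 110 x 12 mm. A flare of 65 mm inner diameter narrows within 10 mm to 46 mm, then a cone of the green sleeve's taper runs on 48 mm down. The green sleeve nested loosely has its centre at this point's height (within 5 mm), its straight half above the rim.
- yellow_sleeve_center (a point): centre (half-way up, on the axis) of the yellow sleeve, a bystander of the same form and height (100 mm) but too fat for the port: 68 mm outer diameter above, tapering to 48 mm at its foot. It stands loose on the bench.
- port_cup (a joint): how far the port cup is pushed down, m: 0 up (at rest), 0.015 at the stop; a soft spring of about 1 N per mm returns it. The nested sleeve's weight alone lowers it about 1 mm. Beyond 0.010 the tapers count as jammed.

How it is judged (in metres and radians):
At the end, for the whole second after the job is handed in: the green sleeve rests, narrow end down, in the port: its centre within 12 mm of the mouth's centre sideways and within 12 mm of it in height, upright within 10 degrees, at rest and released (horizontal distance between green_sleeve_center and port_mouth below 0.012 m and z of green_sleeve_center in the frame of port_mouth between -0.012 and 0.012 m and angle between green_sleeve_center's own z axis and vertical below 0.18 rad and linear speed of green_sleeve below 0.02 m/s); the robot touches nothing.
It fails at once if the port cup is pushed down more than 10 mm: jammed (value of joint port_cup above 0.01 m).
It fails at once if the green sleeve is dropped into the port (falls into it faster than 0.7 m/s, a drop of about 25 mm) (horizontal distance between green_sleeve_center and port_mouth below 0.03 m and z of green_sleeve_center in the frame of port_mouth below 0.04 m and linear speed of green_sleeve above 0.7 m/s).
It fails at once if the yellow sleeve is moved more than 30 mm or knocked over (distance of yellow_sleeve_center from where it was at the start of the episode above 0.03 m).
It also fails if it takes over 32 s, if anything falls off the work surface, if the arm or the gripper's body presses on something with over 40 N, if the wrist force passes 120 N, or if a joint passes its speed limit or range.

## Working session

There is one attempt and no reset: what is moved stays moved. The work goes in short steps, Python scripts to look and compute and a tool call to move; the robot and the scene stay as the last step left them, time stands still between calls to the robot, and variables do not carry over. Pictures are saved under pics/ and viewed, on a budget of 10 in all, crops included, one or two more only if the job needs it, and the job is handed in when it is done.

Besides the shell and the picture viewer there is one more tool, called in YAML: its name, and indented under it one key for each argument. servo_tool: Moves the arm, as the interface text tells. Its arguments: {"type":"object","properties":{"increments":{"type":"string"}},"required":["increments"]}

```bash
mkdir -p pics; cat > h.py <<'E'
from rig import *
import numpy as np, cv2
def cloud(c, T=None):
    K=c["K"];k1=c["k1"];z=c["z_map"]
    v,u=np.mgrid[:z.shape[0],:z.shape[1]]
    p=np.stack([u.ravel(),v.ravel()],1).astype(float)[:,None]
    n=cv2.undistortPoints(p,K,np.array([k1,0,0,0.]),None).reshape(z.shape+(2,)) if k1 else np.stack([(u-K[0,2])/K[0,0],(v-K[1,2])/K[1,1]],-1)
    P=np.stack([n[...,0]*z,-n[...,1]*z,-z,np.ones_like(z)],-1)
    T=c["pose"] if T is None else T
    W=P@np.asarray(T).T
    W=W[...,:3]; W[z<=0]=np.nan
    return W
def save(n,im): cv2.imwrite("pics/"+n+".png",im[...,::-1])
E
python3 - <<'E'
from h import *
a=capture("scene");b=capture("top")
np.savez("c0.npz",si=a["image"],ti=b["image"],S=cloud(a),T=cloud(b))
print(a["k1"],b["k1"],a["pose"][:3,3],b["pose"][:3,3])
save("s0",a["image"]);save("t0",b["image"])
s=get_state();print(s["t"],s["ft_force"],s["tcp_pos"],s["eef_rot"],s["opening"])
E
```

```text
0.025798118283060487 -0.09166357383688196 [-0.10596914  0.50490112  0.46587708] [ 0.49292725 -0.00237185  0.94578755]
0.1 [-0.50764193 -0.01998566 -0.28108393] [0.25377587 0.5704549  0.23044657] [-1.79891241e+02 -1.96285595e-02  1.56003575e+02] 0.9972567226835127
```

View pics/s0.png

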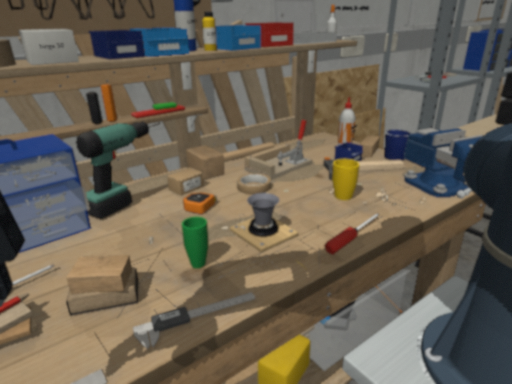

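View pics/t0.png

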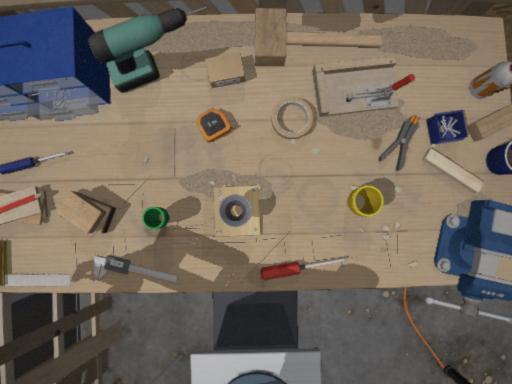

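The scene view shows green at about (196,240), the port at (263,215) and yellow at (345,178). In the top view green is at (155,218), the port at (236,210) and yellow at (366,201). Next I fit their positions.

```bash
python3 - <<'E'
from h import *
from scipy.optimize import least_squares
d=np.load("c0.npz")
def circ(p):
    f=lambda q:np.hypot(p[:,0]-q[0],p[:,1]-q[1])-q[2]
    r=least_squares(f,[*np.median(p[:,:2],0),.03],loss="soft_l1",f_scale=.001);return r.x.round(4),len(p)
for im,W,n in((d["ti"],d["T"],"top"),(d["si"],d["S"],"scene")):
    h=cv2.cvtColor(im,cv2.COLOR_RGB2HSV)
    H,S,V=[h[...,i].astype(int) for i in range(3)]
    z=W[...,2]; x,y=W[...,0],W[...,1]
    near=lambda c,r:np.hypot(x-c[0],y-c[1])<r
    g=(H>50)&(H<75)&(S>120)
    ye=(H>22)&(H<34)&(S>150)
    for nm,m in(("green",g),("yellow",ye)):
        m=m&(x>.3)&(x<.8)&(z>.0)&(z<.13)
        print(n,nm,m.sum(),np.nanmedian(W[m],0).round(3),"zmax",np.nanpercentile(z[m],[50,90,98]).round(4))
        print("  rim",circ(W[m&(z>.092)]),"upper",circ(W[m&(z>.055)]))
    b=(abs(S)<70)&(z>.07)&(z<.1)&(x>.35)&(x<.6)&(abs(y-.03)<.12)
    print(n,"port",np.nanmedian(W[b],0).round(3),circ(W[b]),np.nanpercentile(z[b],[50,90,98]).round(4))
    for nm,c in(("bench",0),):
        k=(x>.35)&(x<.5)&(abs(y-.1)<.1)&(abs(z)<.02);print("bench z",np.nanmedian(z[k]).round(4))
# plan heights around green
W=d["T"];m=(W[...,2]>.02)&(W[...,0]>.35)&(W[...,0]<.6)&(W[...,1]>.1)&(W[...,1]<.45)
P=W[m]; 
for a in np.arange(.1,.45,.03):
    q=P[(P[:,1]>=a)&(P[:,1]<a+.03)]
    if len(q):print("y",a.round(2),"x",q[:,0].min().round(3),q[:,0].max().round(3),"z",q[:,2].max().round(3))
E
```

```text
top green 407 [0.485 0.23  0.072] zmax [0.0724 0.0994 0.1009]
  rim (array([0.485 , 0.2174, 0.0224]), 121) upper (array([0.485 , 0.2168, 0.0222]), 268)
top yellow 816 [ 0.509 -0.268  0.06 ] zmax [0.0601 0.0988 0.1009]
  rim (array([ 0.5132, -0.2537,  0.0321]), 203) upper (array([ 0.513 , -0.2529,  0.0322]), 435)
top port [0.498 0.039 0.084] (array([0.498 , 0.0385, 0.0298]), 565) [0.0839 0.0879 0.0893]
bench z -0.0005
scene green 957 [0.467 0.225 0.074] zmax [0.0738 0.0958 0.099 ]
  rim (array([0.482 , 0.2187, 0.0228]), 172) upper (array([0.4819, 0.2187, 0.023 ]), 654)
scene yellow 881 [ 0.498 -0.236  0.069] zmax [0.069  0.0953 0.0988]
  rim (array([ 0.5106, -0.2544,  0.0318]), 149) upper (array([ 0.5107, -0.2546,  0.0319]), 555)
scene port [0.505 0.031 0.081] (array([0.4952, 0.038 , 0.0281]), 399) [0.0814 0.0867 0.0878]
bench z -0.0004
y 0.19 x 0.46 0.509 z 0.102
y 0.22 x 0.46 0.509 z 0.102
y 0.31 x 0.5 0.512 z 0.035
y 0.34 x 0.452 0.522 z 0.075
y 0.37 x 0.453 0.536 z 0.075
y 0.4 x 0.471 0.55 z 0.074
y 0.43 x 0.487 0.533 z 0.075
```

servo_tool:
  increments: "10 -15 0 0 0 0 100; 23 -36 -4 0 0 0 100; 25 -38 -5 0 0 0 100; 25 -38 -5 0 0 0 100; 25 -38 -5 0 0 0 100; 25 -38 -5 0 0 0 100; 25 -38 -5 0 0 0 100; 25 -38 -5 0 0 0 100; 23 -36 -4 0 0 0 100; 17 -25 -2 0 0 0 100; 7 -12 0 0 0 0 100; 0 0 0 0 0 0 100"

```text
t: 1.6
tcp_pos: [0.4841, 0.2181, 0.1913]
eef_rot: [-180.0, -0.0, 155.9]
ft_force: [0.7, 0.2, 0.8]
opening: 1.0
```

```bash
cat >> h.py <<'E'
from scipy.spatial.transform import Rotation as R
from scipy.optimize import least_squares
def wrist():
    s=get_state(); c=capture("wrist")
    M=np.eye(4);M[:3,:3]=R.from_euler("xyz",s["eef_rot"],degrees=True).as_matrix();M[:3,3]=s["tcp_pos"]
    return s,c,cloud(c,M@c["T_tool_cam"])
def circ(p):
    r=least_squares(lambda q:np.hypot(p[:,0]-q[0],p[:,1]-q[1])-q[2],[*np.median(p[:,:2],0),.03],loss="soft_l1",f_scale=.001);return r.x.round(4),len(p)
E
python3 - <<'E'
from h import *
s,c,W=wrist();save("w0",c["image"])
print(s["t"],s["tcp_pos"],s["eef_rot"],s["q"],s["ft_force"])
h=cv2.cvtColor(c["image"],cv2.COLOR_RGB2HSV)
g=(h[...,0]>50)&(h[...,0]<75)&(h[...,1]>120)
z=W[...,2]
print(g.sum(),np.nanpercentile(z[g],[2,50,98]));print(circ(W[g&(z>.094)&(z<.11)]))
E
```

```text
1.6 [0.48412712 0.21814027 0.19130453] [-1.79992778e+02 -2.60118189e-02  1.55896196e+02] [ 1.21841246e+01  2.61346720e+01  9.79642510e+01  1.15581523e-02
  5.59263186e+01 -5.37185505e+01] [0.65109848 0.18471747 0.84376378]
3480 [0.00916193 0.07604061 0.10003602]
(array([0.4817, 0.2192, 0.0224]), 1027)
```

View pics/w0.png

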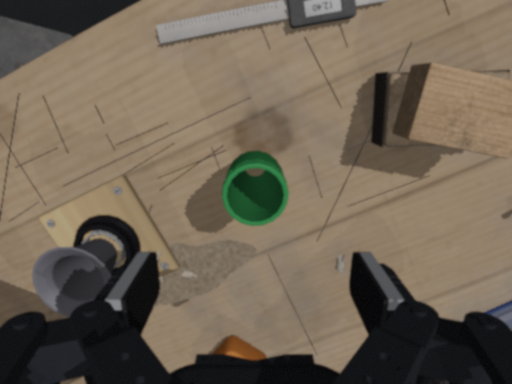

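Green's rim is centred at (256,195) between the open fingers. Averaging the three views gives (0.4825, 0.2185). I descend and grip there.

servo_tool:
  increments: "-1.5 0.4 -15 0 0 0 100; 0 0 -30 0 0 0 100; 0 0 -30 0 0 0 100; 0 0 -25 0 0 0 100; 0 0 -18 0 0 0 100; 0 0 -11 0 0 0 100; 0 0 -4 0 0 0 100; 0 0 0 0 0 0 100; 0 0 0 0 0 0 70; 0 0 0 0 0 0 50; 0 0 0 0 0 0 30; 0 0 0 0 0 0 30"

```text
t: 3.15
tcp_pos: [0.4831, 0.2194, 0.0592]
eef_rot: [180.0, 0.1, 156.0]
ft_force: [-0.1, -0.9, 5.2]
opening: 0.579
```

servo_tool:
  increments: "0 0 0 0 0 0 30; 0 0 0 0 0 0 30; 0 0 0 0 0 0 30"

```text
t: 3.52
tcp_pos: [0.4831, 0.2194, 0.0592]
eef_rot: [180.0, 0.1, 156.0]
ft_force: [-1.3, -0.2, 5.3]
opening: 0.576
```

servo_tool:
  increments: "0 0 4 0 0 0 30; 0 0 12 0 0 0 30; 0 0 24 0 0 0 30; 0 0 30 0 0 0 30; 0 0 30 0 0 0 30; 0 0 22 0 0 0 30; 0 0 8 0 0 0 30; 0 0 0 0 0 0 30"

```text
t: 4.53
tcp_pos: [0.4826, 0.2194, 0.1887]
eef_rot: [180.0, 0.0, 156.0]
ft_force: [0.5, -0.1, -0.6]
opening: 0.581
```

servo_tool:
  increments: "0.5 -8 0 0 0 0 30; 1 -18 0 0 0 0 30; 2 -28 0 0 0 0 30; 2 -32 0 0 0 0 30; 2 -32 0 0 0 0 30; 2 -28 0 0 0 0 30; 2 -20 0 0 0 0 30; 1.5 -12 0 0 0 0 30; 0 -3 0 0 0 0 30; 0 0 0 0 0 0 30; 0 0 0 0 0 0 30"

```text
t: 5.9
tcp_pos: [0.4954, 0.039, 0.1883]
eef_rot: [180.0, -0.0, 156.1]
ft_force: [-0.8, 0.5, -0.8]
opening: 0.58
```

```bash
cat > m.py <<'E'
from h import *
import sys
tag=sys.argv[1]; s=get_state(); t=s["tcp_pos"]
print(s["t"],t,s["eef_rot"],s["ft_force"],s["opening"])
out=[]
for n in("scene","top","wrist"):
    if n=="wrist": _,c,W=wrist()
    else: c=capture(n);W=cloud(c)
    h=cv2.cvtColor(c["image"],cv2.COLOR_RGB2HSV);x,y,z=W[...,0],W[...,1],W[...,2]
    nr=np.hypot(x-t[0],y-t[1])<.08
    g=(h[...,0]>50)&(h[...,0]<75)&(h[...,1]>120)&nr
    print(n,"green",g.sum(),np.nanpercentile(z[g],[1,50,99]).round(4) if g.sum() else "")
    if g.sum()>50:
        lo,hi=np.nanpercentile(z[g],[1,99])
        for a in np.arange(lo,hi,.02):
            q=W[g&(z>=a)&(z<a+.02)]
            if len(q)>30:
                f=least_squares(lambda p:np.hypot(q[:,0]-p[0],q[:,1]-p[1])-p[2],[t[0],t[1],.02],loss="soft_l1",f_scale=.001).x
                print("  z",(a+.01).round(3),f.round(4),len(q))
    b=(h[...,1]<70)&(z>.075)&(z<.095)&(np.hypot(x-.497,y-.038)<.045)
    if b.sum()>50:print(n,"port",circ(W[b]),np.nanpercentile(z[b],99).round(4))
    save(tag+n,c["image"])
E
python3 m.py a; python3 -c "
import cv2,numpy as np
a=cv2.imread('pics/ascene.png')[100:330,150:400];b=cv2.imread('pics/awrist.png')
a=cv2.resize(a,(417,384),interpolation=2);b=b[:,60:440]
cv2.imwrite('pics/a.png',np.hstack([a,b]))"
```

```text
5.9 [0.49538595 0.03900721 0.18826145] [ 1.79995887e+02 -2.02020952e-02  1.56056510e+02] [-0.78569181  0.53354907 -0.82898665] 0.5795573057264805
scene green 855 [0.135  0.1964 0.2282]
  z 0.145 [0.4959 0.0373 0.0181] 99
  z 0.165 [0.4966 0.036  0.0233] 130
  z 0.185 [0.4949 0.0377 0.0237] 173
  z 0.205 [0.495  0.0374 0.0239] 206
  z 0.225 [0.494  0.0382 0.0229] 238
scene port (array([0.4944, 0.0387, 0.0304]), 315) 0.0883
top green 0 
wrist green 16523 [0.1597 0.2131 0.2293]
  z 0.17 [0.4935 0.0395 0.0216] 1421
  z 0.19 [0.4933 0.0396 0.0227] 3255
  z 0.21 [0.4933 0.0396 0.0227] 5409
  z 0.23 [0.4937 0.0395 0.0225] 6209
wrist port (array([0.495 , 0.0393, 0.0301]), 2817) 0.0885
```

View pics/a.png

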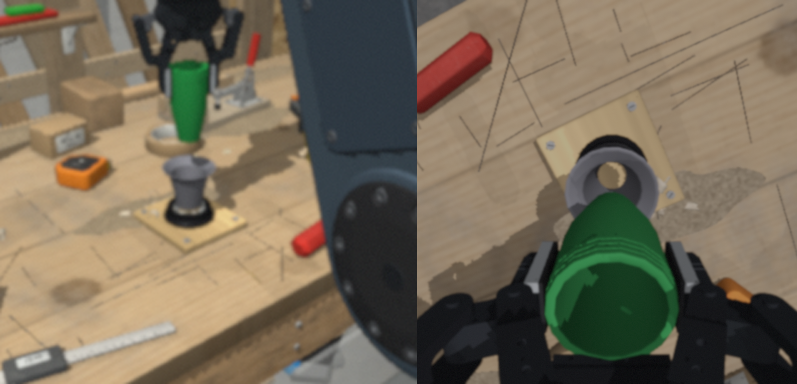

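The sleeve is upright in the jaws and lines up with the port cup to about 1 mm: left panel has the sleeve at (190,100) above the port at (188,165), right panel shows the rim at (613,165). Next I descend most of the way.

servo_tool:
  increments: "0.5 0.5 -8 0 0 0 30; 0 0 -12 0 0 0 30; 0 0 -12 0 0 0 30; 0 0 -12 0 0 0 30; 0 0 -11 0 0 0 30; 0 0 -10 0 0 0 30; 0 0 -7 0 0 0 30; 0 0 -4 0 0 0 30; 0 0 -2 0 0 0 30; 0 0 0 0 0 0 30; 0 0 0 0 0 0 30"

```text
t: 7.42
tcp_pos: [0.4964, 0.0389, 0.1106]
eef_rot: [180.0, 0.0, 156.0]
ft_force: [-0.2, -1.1, -1.0]
opening: 0.58
```

servo_tool:
  increments: "0 0 -2 0 0 0 30; 0 0 -2 0 0 0 30; 0 0 0 0 0 0 30; 0 0 0 0 0 0 30"

```text
t: 7.92
tcp_pos: [0.4961, 0.0389, 0.1062]
eef_rot: [-180.0, -0.0, 156.0]
ft_force: [-0.9, 0.3, -1.4]
opening: 0.582
```

```bash
python3 m.py b; python3 -c "
import cv2,numpy as np
a=cv2.imread('pics/bscene.png')[130:280,200:350]
b=cv2.imread('pics/bwrist.png')[:,60:440]
cv2.imwrite('pics/b.png',np.hstack([cv2.resize(a,(384,384),interpolation=2),b]))"
```

```text
7.925 [0.49610997 0.03887442 0.1062495 ] [-1.79997887e+02 -5.88878039e-03  1.56003270e+02] [-0.92114711  0.25589661 -1.36674271] 0.5815752439113581
scene green 640 [0.0836 0.1241 0.1464]
  z 0.094 [0.496  0.0372 0.0234] 146
  z 0.114 [0.496  0.037  0.0241] 160
  z 0.134 [0.4947 0.038  0.0227] 268
  z 0.154 [0.4945 0.0382 0.0226] 59
scene port (array([0.4954, 0.0379, 0.0309]), 157) 0.0887
top green 0 
wrist green 16574 [0.08   0.131  0.1472]
  z 0.09 [0.494  0.0394 0.022 ] 1704
  z 0.11 [0.494  0.0395 0.0227] 3512
  z 0.13 [0.4939 0.0395 0.0227] 5814
  z 0.15 [0.4944 0.0393 0.0225] 5313
wrist port (array([0.4946, 0.0394, 0.0302]), 3915) 0.0884
```

View pics/b.png

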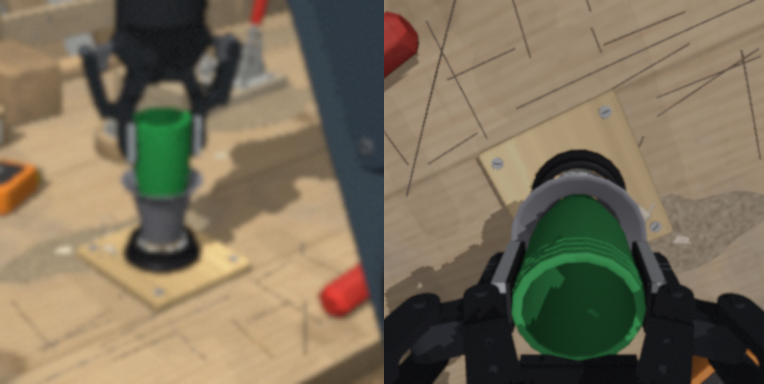

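The sleeve has entered the cup cleanly and stays coaxial, with its centre about 9 mm above nested height and no contact force yet. I continue in small steps.

servo_tool:
  increments: "0 0 -2 0 0 0 30; 0 0 -2 0 0 0 30; 0 0 -1 0 0 0 30; 0 0 0 0 0 0 30; 0 0 0 0 0 0 30; 0 0 0 0 0 0 30"

```text
t: 8.82
tcp_pos: [0.4961, 0.039, 0.1013]
eef_rot: [180.0, -0.0, 156.0]
ft_force: [-1.0, 2.0, -0.5]
opening: 0.577
```

servo_tool:
  increments: "0 0 -1 0 0 0 30; 0 0 -1 0 0 0 30; 0 0 0 0 0 0 30; 0 0 0 0 0 0 30; 0 0 0 0 0 0 30"

```text
t: 9.45
tcp_pos: [0.4962, 0.039, 0.0994]
eef_rot: [180.0, 0.0, 156.0]
ft_force: [1.2, 3.1, 0.9]
opening: 0.576
```

servo_tool:
  increments: "0 0 -1 0 0 0 30; 0 0 0 0 0 0 30; 0 0 0 0 0 0 30; 0 0 0 0 0 0 30"

```text
t: 9.95
tcp_pos: [0.4962, 0.039, 0.0984]
eef_rot: [180.0, 0.0, 156.0]
ft_force: [0.7, 4.0, 1.5]
opening: 0.578
```

The lateral force of +y 4 N suggests the sleeve sits about 0.7 mm too far toward −y, so I correct it.

servo_tool:
  increments: "0 0.7 0 0 0 0 30; 0 0 0 0 0 0 30; 0 0 0 0 0 0 30; 0 0 0 0 0 0 30"

```text
t: 10.45
tcp_pos: [0.4961, 0.0393, 0.0983]
eef_rot: [-180.0, 0.0, 156.0]
ft_force: [-0.6, 1.2, 1.0]
opening: 0.576
```

servo_tool:
  increments: "0 0 -1 0 0 0 30; 0 0 0 0 0 0 30; 0 0 0 0 0 0 30; 0 0 0 0 0 0 30"

```text
t: 10.95
tcp_pos: [0.496, 0.0394, 0.0973]
eef_rot: [-180.0, -0.0, 156.0]
ft_force: [-0.9, -0.2, 2.5]
opening: 0.582
```

Contact is now about 3 N straight up, which means about 2–3 mm of spring travel, and the side force is gone. I release.

servo_tool:
  increments: "0 0 0 0 0 0 62; 0 0 0 0 0 0 66; 0 0 0 0 0 0 72; 0 0 0 0 0 0 80; 0 0 0 0 0 0 90; 0 0 0 0 0 0 100; 0 0 0 0 0 0 100; 0 0 0 0 0 0 100"

```text
t: 11.95
tcp_pos: [0.4961, 0.0396, 0.0973]
eef_rot: [180.0, 0.0, 156.0]
ft_force: [0.5, 0.3, -0.3]
opening: 0.998
```

```bash
python3 m.py c; python3 -c "
import cv2,numpy as np
a=cv2.imread('pics/cscene.png')[130:280,200:350]
b=cv2.imread('pics/cwrist.png')[:,60:440]
cv2.imwrite('pics/c.png',np.hstack([cv2.resize(a,(384,384),interpolation=2),b]))"
```

```text
11.95 [0.496127   0.03956982 0.09732627] [1.79999892e+02 5.76735137e-04 1.56002799e+02] [ 0.48218811  0.27099795 -0.33368679] 0.9976565731854348
scene green 585 [0.0833 0.1191 0.1397]
  z 0.093 [0.4952 0.038  0.0235] 154
  z 0.113 [0.4952 0.0381 0.0235] 173
  z 0.133 [0.4946 0.0388 0.0228] 252
scene port (array([0.4961, 0.038 , 0.0317]), 138) 0.0902
top green 0 
wrist green 16329 [0.0776 0.1241 0.1407]
  z 0.088 [0.4936 0.04   0.0224] 2118
  z 0.108 [0.4935 0.04   0.0227] 4088
  z 0.128 [0.4934 0.0399 0.0227] 6557
  z 0.148 [0.4943 0.0395 0.0223] 3363
wrist port (array([0.4969, 0.0383, 0.0321]), 4730) 0.088
```

View pics/c.png

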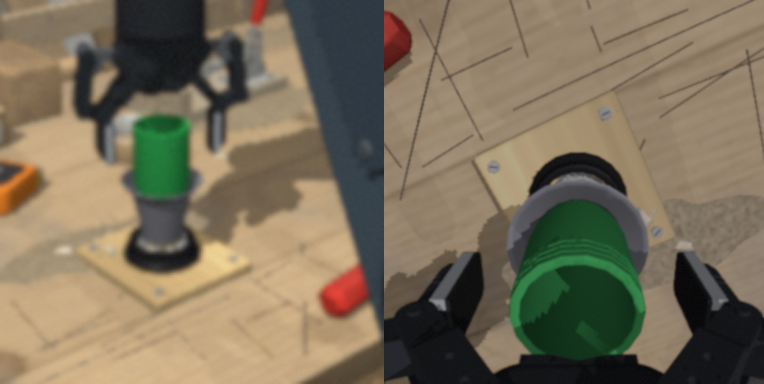

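The sleeve is nested and upright, and both pads are clear of it (gaps at (465,285) and (690,285)). I retreat straight up.

servo_tool:
  increments: "0 0 3 0 0 0 100; 0 0 8 0 0 0 100; 0 0 18 0 0 0 100; 0 0 25 0 0 0 100; 0 0 30 0 0 0 100; 0 0 25 0 0 0 100; 0 0 18 0 0 0 100; 0 0 8 0 0 0 100; 0 0 0 0 0 0 100; 0 0 0 0 0 0 100; 0 0 0 0 0 0 100"

```text
t: 13.48
tcp_pos: [0.4956, 0.0396, 0.2315]
eef_rot: [-180.0, -0.1, 156.0]
ft_force: [-0.0, 0.3, 0.3]
opening: 1.003
```

```bash
python3 m.py d; python3 - <<'E'
from h import *
c=capture("scene");W=cloud(c);h=cv2.cvtColor(c["image"],cv2.COLOR_RGB2HSV)
m=(h[...,0]>22)&(h[...,0]<34)&(h[...,1]>150)&(W[...,0]>.3)&(W[...,0]<.8)&(W[...,2]>.055)&(W[...,2]<.13)
print("yellow",circ(W[m]))
save("d",cv2.resize(c["image"][130:280,180:380],(600,450),interpolation=2))
E
```

```text
13.475 [0.49561403 0.03962471 0.23150593] [-1.79971354e+02 -1.02945339e-01  1.56002037e+02] [-0.0067212   0.29247065  0.33124229] 1.0031118746252927
scene green 599 [0.0837 0.1198 0.1398]
  z 0.094 [0.496  0.0372 0.0245] 159
  z 0.114 [0.4949 0.0384 0.0235] 177
  z 0.134 [0.4945 0.0386 0.0227] 257
scene port (array([0.496 , 0.0377, 0.0317]), 142) 0.0897
top green 0 
wrist green 3580 [0.0471 0.1165 0.1409]
  z 0.057 [0.4956 0.039  0.0147] 318
  z 0.077 [0.4959 0.039  0.0184] 510
  z 0.097 [0.4937 0.0398 0.0226] 597
  z 0.117 [0.4937 0.0398 0.0226] 725
  z 0.137 [0.4941 0.0396 0.0225] 1393
wrist port (array([0.498 , 0.0378, 0.0326]), 1638) 0.0882
yellow (array([ 0.5076, -0.2633,  0.0414]), 15)
```

View pics/d.png

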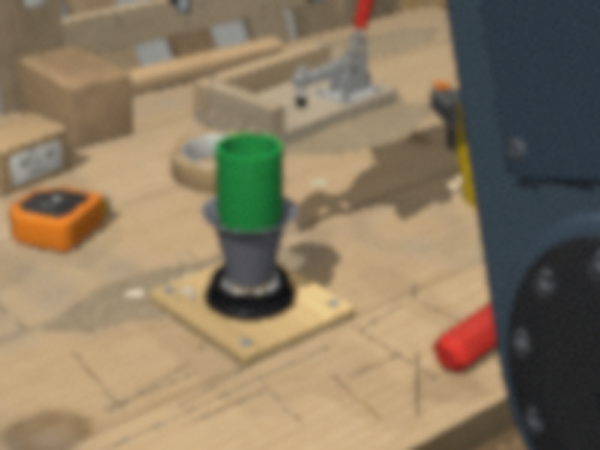

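The sleeve stands upright at (250,185), nested in the cup. Yellow is mostly hidden behind the arm in this view, so I check it from the top camera and then hand in.

```bash
python3 - <<'E'
from h import *
c=capture("top");W=cloud(c);h=cv2.cvtColor(c["image"],cv2.COLOR_RGB2HSV)
m=(h[...,0]>22)&(h[...,0]<34)&(h[...,1]>150)&(W[...,0]>.3)&(W[...,0]<.8)&(W[...,2]>.055)&(W[...,2]<.13)
print("yellow",circ(W[m]))
print(get_state()["t"],finish_job())
E
```

```text
yellow (array([ 0.513 , -0.253 ,  0.0321]), 428)
the job is handed in; nothing more can be done
13.725 None
```

The green sleeve is nested in the port, narrow end down, released and upright. I handed the job in at 13.7 s of the 32 s; `finish_job()` gave no verdict.

- **Placing:** I gripped the sleeve about 30 mm above its centre and lowered it in 1–2 mm steps. A side force of about 4 N showed up on contact, so I shifted it 0.7 mm, which cleared it. I released with about 3 N of vertical contact, an estimated 2–3 mm of cup travel against the 10 mm limit.
- **Sideways fit:** the sleeve's axis was within about 1–2 mm of the port positions measured before it went in. Once it was nested, the wrist camera's port fit disagreed by up to 5 mm. I put this down to the sleeve hiding most of the rim.
- **Height:** the sleeve's top was at about 0.140 m, so its centre is about 2 mm above the nominal mouth height, within the 12 mm limit.
- **Yellow sleeve:** the top camera put it at the same place as at the start, (0.513, -0.253). One fit from the scene camera disagreed, but it rested on only 15 pixels because the arm hid the sleeve.
- **Arm:** it ended well above everything with no contact force, and the gripper was open.

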